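Find the unlatched cover on the terminal box and push it open

TASK

One of the four identical white covers on the grey terminal box has been left free; the others are blocked. Press lightly with the shut fingertips on the round mark of one cover after another until you find the one that rocks, then push that cover down into the box as far as it goes, and leave it standing open with the others shut. Do not force the blocked covers, and pick up or shift nothing else on the bench.

Things in the scene. Friction and masses are not known exactly. Their poses are not given: they have to be found in the camera images.
- unit: grey terminal box, fixed, 130 x 440 x 110 mm high; origin on the bench under the middle of the row of covers, x away from the robot at yaw 0, y along the row. Four white covers (98 along x, 76 along y, 6 thick) lie flush in its top at y = +132, +44, -44, -132 mm (covers 1 to 4), each over an open pocket 80 mm wide along y, 85 mm deep. A solid deck spans y = +176 to +260 mm
- press_1 (a point): centre of the round grey mark with a black rim, 26 mm across, on the top face of cover 1 (110 above the bench when shut), 45 mm from its pivot line towards its near (-x) end; turns with the cover. Pressing the cover's short far end moves nothing. Pressed straight down here, the free cover reaches its stop 38 to 51 mm down (broad or narrow fingertip)
- hatch_1 (a joint): angle of cover 1 about its pivot (along y, 73 mm from its near end, 25 mm from its far end): 0 shut; grows as the near end goes down and the far end up; stops firmly at 0.85 rad. Only one cover, each time another, is free: about 3 N on its mark rocks it (10 mm down: 0.2 rad) and it stays where left. The others are blocked below and give under 2 mm
- press_2 (a point): centre of the round grey mark with a black rim, 26 mm across, on the top face of cover 2 (110 above the bench when shut), 45 mm from its pivot line towards its near (-x) end; turns with the cover. Pressing the cover's short far end moves nothing. Pressed straight down here, the free cover reaches its stop 38 to 51 mm down (broad or narrow fingertip)
- hatch_2 (a joint): angle of cover 2 about its pivot (along y, 73 mm from its near end, 25 mm from its far end): 0 shut; grows as the near end goes down and the far end up; stops firmly at 0.85 rad. Only one cover, each time another, is free: about 3 N on its mark rocks it (10 mm down: 0.2 rad) and it stays where left. The others are blocked below and give under 2 mm
- press_3 (a point): centre of the round grey mark with a black rim, 26 mm across, on the top face of cover 3 (110 above the bench when shut), 45 mm from its pivot line towards its near (-x) end; turns with the cover. Pressing the cover's short far end moves nothing. Pressed straight down here, the free cover reaches its stop 38 to 51 mm down (broad or narrow fingertip)
- hatch_3 (a joint): angle of cover 3 about its pivot (along y, 73 mm from its near end, 25 mm from its far end): 0 shut; grows as the near end goes down and the far end up; stops firmly at 0.85 rad. Only one cover, each time another, is free: about 3 N on its mark rocks it (10 mm down: 0.2 rad) and it stays where left. The others are blocked below and give under 2 mm
- press_4 (a point): centre of the round grey mark with a black rim, 26 mm across, on the top face of cover 4 (110 above the bench when shut), 45 mm from its pivot line towards its near (-x) end; turns with the cover. Pressing the cover's short far end moves nothing. Pressed straight down here, the free cover reaches its stop 38 to 51 mm down (broad or narrow fingertip)
- hatch_4 (a joint): angle of cover 4 about its pivot (along y, 73 mm from its near end, 25 mm from its far end): 0 shut; grows as the near end goes down and the far end up; stops firmly at 0.85 rad. Only one cover, each time another, is free: about 3 N on its mark rocks it (10 mm down: 0.2 rad) and it stays where left. The others are blocked below and give under 2 mm
- relay_mid (a point): small yellow plug-in relay 28 x 22 x 30 mm standing on the plain deck at the +y end of the terminal box; point at its middle. A bystander, not to be moved
- sensor_box_mid (a point): white sensor box 55 x 100 x 45 mm with a green and a red button, standing in front of the terminal box (robot side); point at its middle. A bystander, not to be moved
- screwdriver_mid (a point): red-handled screwdriver, 170 mm long, lying in front of the terminal box; point at its middle. A bystander, not to be moved
- fan_mid (a point): black square cooling fan 120 x 120 mm, 25 mm thick, standing upright behind the terminal box; point at its middle. A bystander, not to be moved
- ferrules_mid (a point): small jar 44 across, 60 mm tall with a blue cap, behind the terminal box; point at its middle. A bystander, not to be moved
- mug_mid (a point): blue mug 80 across, 90 mm tall, to the left; point at its middle. A bystander, not to be moved

How it is judged:
On the way, in this order (a step that is already met when the one before it is completed fails the run):
1. the free cover rocks under a press (((value of joint hatch_1 above 0.06 rad and value of joint each of hatch_2, hatch_3, hatch_4 below 0.08 rad) or (value of joint hatch_2 above 0.06 rad and value of joint each of hatch_1, hatch_3, hatch_4 below 0.08 rad) or (value of joint hatch_3 above 0.06 rad and value of joint each of hatch_1, hatch_2, hatch_4 below 0.08 rad) or (value of joint hatch_4 above 0.06 rad and value of joint each of hatch_1, hatch_2, hatch_3 below 0.08 rad))).
2. that cover is pushed open (((value of joint hatch_1 above 0.75 rad and value of joint each of hatch_2, hatch_3, hatch_4 below 0.08 rad) or (value of joint hatch_2 above 0.75 rad and value of joint each of hatch_1, hatch_3, hatch_4 below 0.08 rad) or (value of joint hatch_3 above 0.75 rad and value of joint each of hatch_1, hatch_2, hatch_4 below 0.08 rad) or (value of joint hatch_4 above 0.75 rad and value of joint each of hatch_1, hatch_2, hatch_3 below 0.08 rad))), for 0.2 s.
At the end, for the whole second after the job is handed in: The free cover stands open by more than 0.75 rad (43 degrees) and at rest, the three others are shut (under 0.08 rad), and every bystander is within 30 mm of where it was (((value of joint hatch_1 above 0.75 rad and value of joint each of hatch_2, hatch_3, hatch_4 below 0.08 rad) or (value of joint hatch_2 above 0.75 rad and value of joint each of hatch_1, hatch_3, hatch_4 below 0.08 rad) or (value of joint hatch_3 above 0.75 rad and value of joint each of hatch_1, hatch_2, hatch_4 below 0.08 rad) or (value of joint hatch_4 above 0.75 rad and value of joint each of hatch_1, hatch_2, hatch_3 below 0.08 rad)) and velocity of joint hatch_1 between -0.05 and 0.05 rad/s and velocity of joint hatch_2 between -0.05 and 0.05 rad/s and velocity of joint hatch_3 between -0.05 and 0.05 rad/s and velocity of joint hatch_4 between -0.05 and 0.05 rad/s and distance of each of relay_mid, sensor_box_mid, screwdriver_mid, fan_mid, ferrules_mid, mug_mid from where it was at the start of the episode below 0.03 m); the robot touches nothing.
It fails at once if the terminal box or a cover is pressed with more than 60 N (contact force between any of the fingers, the arm and unit above 60 N).
It fails at once if a bystander is shifted, lifted or carried more than 30 mm (distance of any of relay_mid, sensor_box_mid, screwdriver_mid, fan_mid, ferrules_mid, mug_mid from where it was at the start of the episode above 0.03 m).
It also fails if it takes over 45 s, if anything falls off the work surface, if the arm or the gripper's body presses on something with over 40 N, if the wrist force passes 120 N, or if a joint passes its speed limit or range.

ROBOT

A 6-joint arm with a two-finger parallel gripper is mounted at the origin on the work surface. World frame = base frame: x ahead of the robot, y to its left, z up, the work surface at z = 0. Lengths are in m, angles in rad, forces in N, time in s.
With the tool pointing down it reaches from about 0.275 to 0.75 m from the base axis. Payload 10.2 kg.
Tool frame: the origin (TCP) lies at the very end of the fingers, on their centre line; the grasp point (between the pads) lies 19 mm behind it; z points along the fingers, y is the direction in which the jaws open and shut (so a half turn about z gives the same grasp; the last joint's range is limited). The gripper opens to 88 mm and grips with 3 to 60 N. Pads are 18 mm wide; open, the fingers measure 123 mm over their backs; the gripper's body (75 mm by 187 mm) begins 45 mm behind the grasp point.
Start: joints at [-1.387, 0.313, 1.498, -0, 1.331, -0.223], TCP at [0.208, -0.482, 0.239] pointing down, gripper open.
Joint ranges: [-2.94, 2.94], [-0.97, 2.17], [0.19, 2.56], [-1.23, 4.37], [0.02, 3.11], [-2.88, 2.88]. Speed limits (rad/s): [2.39, 2.39, 3.01, 3.14, 3.14, 3.14].

INTERFACE

Orientations are given as a unit quaternion [x, y, z, w].
In Python, from rig import movep, movel, move_j, move_gripper, sleep, ik, state, read_camera, PlanningError, close_job gives the robot as it stands. Calls block until the motion is done:
- movep(position, orientation): joint-space move of the TCP to a pose.
- movel(position, rate=0.15, attitude=None, max_force=None): straight line of the TCP; attitude=None keeps the orientation; rate is the mean speed in m/s. With max_force (N) it stops when the force on the tool has changed by that much, and returns True; else False.
- move_j(angles): joint-space move.
- move_gripper(opening, grip_force=None): opening from 0.0 (shut) to 1.0 (fully open); grip_force is the grip in N (None keeps the last); returns when the fingers have stopped.
- sleep(seconds).
- ik(position, orientation): joint angles nearest the present ones, or None.
- state(): the state.
- read_camera(name): name is "scene" or "side" or "wrist"; returns a dict with "image" (480x640x3 uint8, red, green, blue), "depth" (480x640 float32, m along the optical axis (not along the pixel's ray), 0 where there is no reading), "intrinsics" (3x3 intrinsics, pixels), "R" (3x3) and "t" (3): a world point X has camera coordinates R X + t. Camera axes: x right, y down, z forward; pixel columns grow to the right and rows downward; lengths in m; the calibration is good to about 2 mm. The wrist camera is an equidistant fisheye: a pixel r from the principal point sees the ray r / f radians off the axis. A picture is of the moment at which its call begins.
A pose or a line that the arm cannot do raises PlanningError and nothing moves.
- close_job(): hands the job in, once; it reports no verdict.
The state is a dict: "time": time; "joint_positions": joint angles; "qvel": joint speeds; "effort": joint torques, N m; "position": TCP position; "ee_rot": TCP orientation; "force": force on the tool from outside, world axes, zero at the start; "torque": the same for the moment, N m; "opening": opening from 0.0 (shut) to 1.0 (fully open).
Only numpy, scipy, OpenCV 4.12 (cv2) and the standard library are available. Lean on these libraries where they do the work, as an engineer would, in place of code of your own. Each camera call takes 0.05 s, during which the arm holds its last target.

## Working session

There is one attempt and no reset: what is moved stays moved. The work goes in short steps, each a Python script; the robot and the scene stay as the last script left them, time stands still between calls to the robot, and variables do not carry over. Pictures are saved under pics/ and viewed, and the job is handed in when it is done.

```bash
mkdir -p pics; ls; python3 - <<'E'
from rig import *
import cv2
for n in ["scene","side"]:
    c=read_camera(n); cv2.imwrite(f"pics/{n}0.png",c["image"][:,:,::-1])
    print(n,c["intrinsics"].tolist(),c["R"].tolist(),c["t"])
s=state();print(s["time"],s["position"],s["ee_rot"],s["force"])
E
```

```text
pics
scene [[533.4461221753447, 0.0, 319.7438692501073], [0.0, 533.4461221753447, 236.60014700437156], [0.0, 0.0, 1.0]] [[0.7650395948782479, 0.6436390262602238, 0.021052841692204467], [0.34363136042936987, -0.38036075096421085, -0.8586286666862469], [-0.5446392442690728, 0.6641193439440928, -0.5121655890444817]] [-0.52631198 -0.04600486  1.33168286]
side [[450.83915765967447, 0.0, 319.0767479368383], [0.0, 450.83915765967447, 240.70286671512193], [0.0, 0.0, 1.0]] [[-0.9991162565916406, -0.04041317501198224, -0.011553402085874144], [-0.016081402139388773, 0.621491805615861, -0.7832555930585925], [0.03883419008474681, -0.7823776011861456, -0.6215924668483958]] [ 0.55084919 -0.00321901  0.99433727]
0.1 [ 0.2076805  -0.48192463  0.23822518] [ 9.79381850e-01  2.02016955e-01  1.71638719e-05 -5.83672580e-04] [ 0.28656639  0.78608121 -0.78901318]
```

View pics/scene0.png

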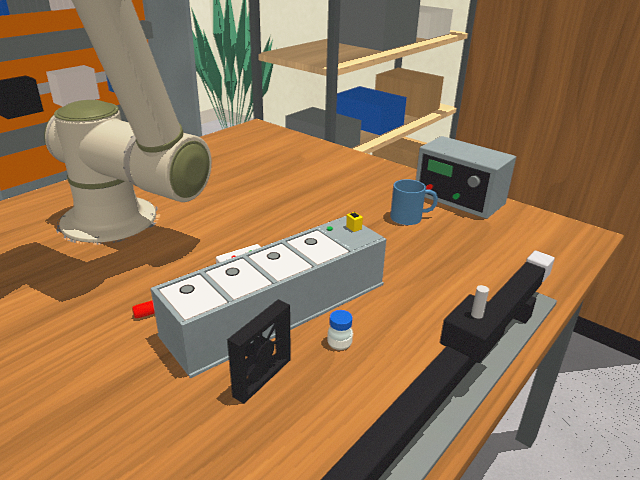

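View pics/side0.png

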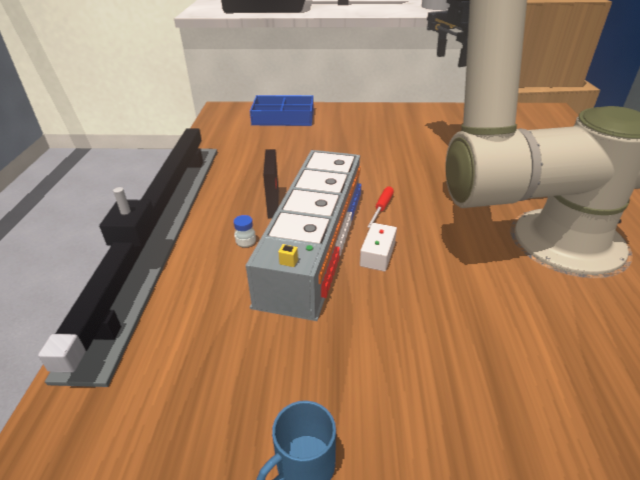

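The scene view shows the marks at about (187,289), (232,271), (273,255) and (311,241), counting from the −y end. The side view shows them at (339,162), (331,181), (321,203) and (310,228). The relay stands on the +y deck. I'll segment the marks and cast rays onto the plane z=0.11.

```bash
cat > h.py <<'E'
import numpy as np, cv2
from rig import *
def ray(c,u,v,z):
    K,R,t=c["intrinsics"],c["R"],c["t"]; d=R.T@np.linalg.inv(K)@np.array([u,v,1.]); o=-R.T@t
    return o+d*(z-o[2])/d[2]
SEED={"scene":[(311,241),(273,255),(232,271),(187,289)],"side":[(310,228),(321,203),(331,181),(339,162)]}
def marks(c,name):
    g=c["image"].min(2); m=(g<200).astype(np.uint8)
    n,l,st,ce=cv2.connectedComponentsWithStats(m,connectivity=4); out=[]
    for u,v in SEED[name]:
        k=l[v,u]; out.append((ce[k][0],ce[k][1],st[k][4]))
    return out
E
python3 - <<'E'
from h import *
P={}
for n in ["scene","side"]:
    c=read_camera(n); ms=marks(c,n)
    P[n]=np.array([ray(c,u,v,.11) for u,v,_ in ms]); print(n,np.round(ms,1).tolist()); print(P[n].round(4))
    print(np.linalg.norm(np.diff(P[n],axis=0),axis=1))
A=(P["scene"]+P["side"])/2
d=A[0]-A[3];print("mean",A.round(4).tolist(),"yaw",np.arctan2(-d[0],d[1]))
E
```

```text
scene [[310.4, 241.0, 80.0], [273.1, 255.5, 90.0], [231.9, 271.3, 104.0], [186.5, 288.8, 118.0]]
[[ 0.563   0.1164  0.11  ]
 [ 0.5452  0.0304  0.11  ]
 [ 0.5271 -0.0557  0.11  ]
 [ 0.5092 -0.1419  0.11  ]]
[0.08786073 0.08792857 0.08804436]
side [[309.6, 227.8, 101.0], [320.9, 202.7, 82.0], [330.5, 181.0, 68.0], [338.9, 161.8, 54.0]]
[[ 0.5632  0.1191  0.11  ]
 [ 0.545   0.033   0.11  ]
 [ 0.5272 -0.0531  0.11  ]
 [ 0.5092 -0.1401  0.11  ]]
[0.08805936 0.08786451 0.08884839]
mean [[0.5631, 0.1178, 0.11], [0.5451, 0.0317, 0.11], [0.5271, -0.0544, 0.11], [0.5092, -0.141, 0.11]] yaw -0.20549491052641497
```

```bash
cat >> h.py <<'E'
M=[[0.5631,0.1178],[0.5451,0.0317],[0.5271,-0.0544],[0.5092,-0.141]]
YAW=-0.2055
Q=[np.cos(YAW/2),np.sin(YAW/2),0.,0.]
def probe(i):
    x,y=M[i-1]
    movel([x,y,.135],rate=.2)
    movel([x,y,.118],rate=.05); f0=state()["force"][2]
    hit=movel([x,y,.102],rate=.02,max_force=7)
    s=state(); print(i,"hit",hit,"z",s["position"].round(4) if hasattr(s["position"],'round') else s["position"],"dF",s["force"][2]-f0,"t",s["time"])
    return hit
E
python3 - <<'E'
from h import *
move_gripper(0.0,20)
movep([*M[3],.16],Q); s=state();print(s["position"],s["ee_rot"],s["opening"],s["time"])
for i in (4,3,2,1):
    if not probe(i): print("free",i);break
    movel([*M[i-1],.135],rate=.1)
for n in ["scene","side","wrist"]:
    c=read_camera(n); cv2.imwrite(f"pics/{n}1.png",c["image"][:,:,::-1])
E
```

```text
[ 0.50911712 -0.14172276  0.16014408] [ 9.94696053e-01 -1.02857831e-01  1.12446559e-04  1.28014503e-04] 0.0024353504276489507 3.1917
4 hit True z [ 0.5093 -0.141   0.1101] dF 6.43929543996104 t 4.4583
3 hit True z [ 0.5272 -0.0544  0.1101] dF 5.928668310792668 t 6.4417
2 hit False z [0.5451 0.0317 0.102 ] dF 2.004197458856827 t 8.875
free 2
```

Covers 4 and 3 stopped at z=0.110, so they're blocked. Cover 2 gave 8 mm at 2 N, so it's the free one. I'll check the images before pushing.

View pics/scene1.png

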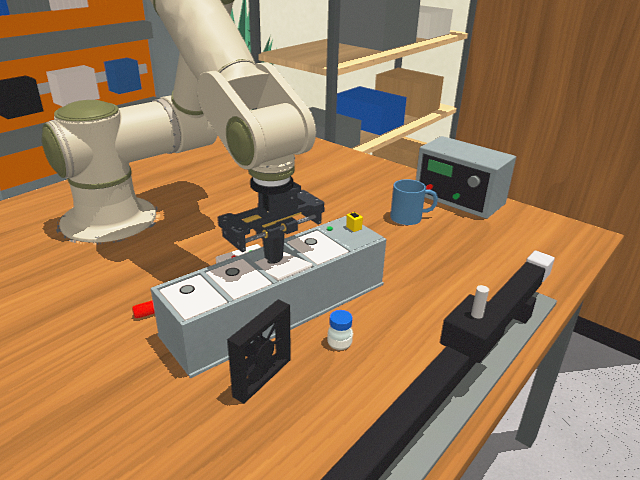

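View pics/side1.png

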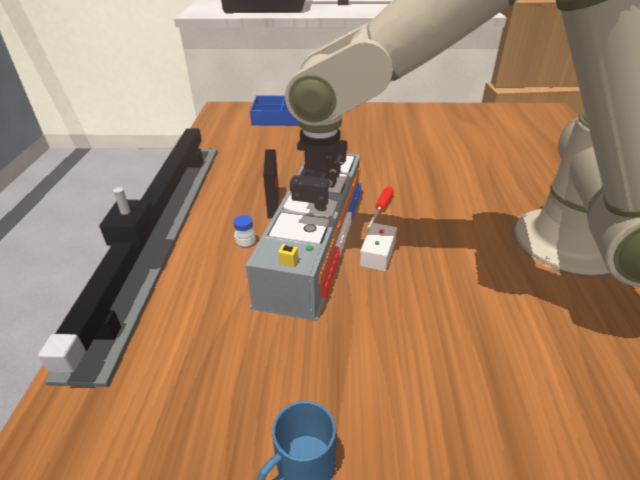

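Scene (273,250) shows the fingertips resting on the tilted cover 2. The other covers are flush, and the gripper body clears the relay at (354,221). Next I'll push down with a force stop.

```bash
python3 - <<'E'
from h import *
x,y=M[1]
h=movel([x,y,.080],rate=.04,max_force=15); s=state();print(h,s["position"],s["force"])
h=movel([x,y,.056],rate=.02,max_force=15); s=state();print(h,s["position"],s["force"],s["time"])
for n in ["scene","side"]:
    c=read_camera(n); cv2.imwrite(f"pics/{n}2.png",c["image"][:,:,::-1])
E
```

```text
False [0.54465586 0.03179928 0.07962948] [-0.91443777  0.55965905 -0.26956829]
True [0.54515049 0.0317483  0.06926355] [-4.04003406 -0.72863136  9.35440651] 10.4083
```

It stopped 41 mm down. That matches the 0.85 rad stop for an 18 mm tip: (45−9)·tan 0.85 = 41 mm. I'll retract straight up and inspect.

```bash
python3 - <<'E'
from h import *
x,y=M[1]
movel([x,y,.16],rate=.08)
movel([x-.1,y-.02,.26],rate=.15)
movel([.33,-.25,.28],rate=.25)
for n in ["scene","side"]:
    c=read_camera(n); cv2.imwrite(f"pics/{n}3.png",c["image"][:,:,::-1])
    if n=="side": cv2.imwrite("pics/side3z.png",cv2.resize(c["image"][130:330,220:420,::-1],(600,600)))
    else: cv2.imwrite("pics/scene3z.png",cv2.resize(c["image"][200:400,130:396,::-1],(798,600)))
    # 3D points along cover 2 centre line, from depth
    K,R,t=c["intrinsics"],c["R"],c["t"]; v,u=np.mgrid[0:480,0:640]; d=c["depth"]
    X=(np.stack([(u-K[0,2])/K[0,0]*d,(v-K[1,2])/K[1,1]*d,d],-1)-t)@R
    ex=np.array([np.cos(YAW),np.sin(YAW)]); ey=np.array([-ex[1],ex[0]])
    q=X[...,:2]-np.array(M[1]); a=q@ex-.045; b=q@ey   # from pivot
    for k in range(4):
        m=(d>0)&(abs(b-(.088*(1-k)))<.025)&(X[...,2]>.02)&(a>-.07)&(a<.024)&(c["image"].min(2)>120)
        if m.sum()>20:
            p=np.polyfit(a[m],X[...,2][m],1); print(n,"cover",k+1,"tilt",np.arctan(p[0]),m.sum(),"zrange",X[...,2][m].min(),X[...,2][m].max())
print(state()["time"],state()["position"])
E
```

```text
scene cover 1 tilt -0.0014669784683487494 641 zrange 0.1053615112571358 0.11278408656969235
scene cover 2 tilt 0.8183505738640937 196 zrange 0.055052997073419596 0.12898376753057056
scene cover 3 tilt 0.002361289912898503 845 zrange 0.10577636648284668 0.1126282089156479
scene cover 4 tilt 0.0031689588298544316 994 zrange 0.10543532667656964 0.11253710915479394
side cover 1 tilt -0.00010846349230029883 746 zrange 0.10685878313339475 0.112074108380969
side cover 2 tilt 0.8221025886396665 417 zrange 0.063404296794073 0.12910590453469492
side cover 3 tilt 0.006883609155944916 489 zrange 0.10604200427893619 0.11267076765842951
side cover 4 tilt 0.006643325760033462 403 zrange 0.10614996232240187 0.11189331340170564
14.2917 [ 0.33034345 -0.24923953  0.27996909]
```

View pics/side3z.png

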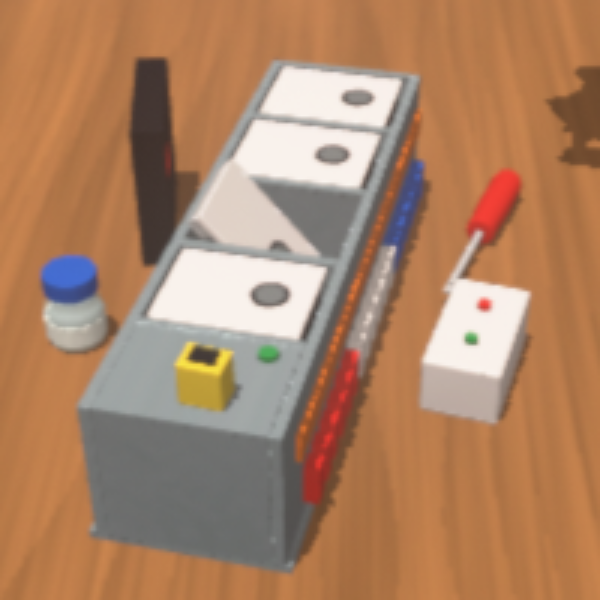

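View pics/scene3z.png

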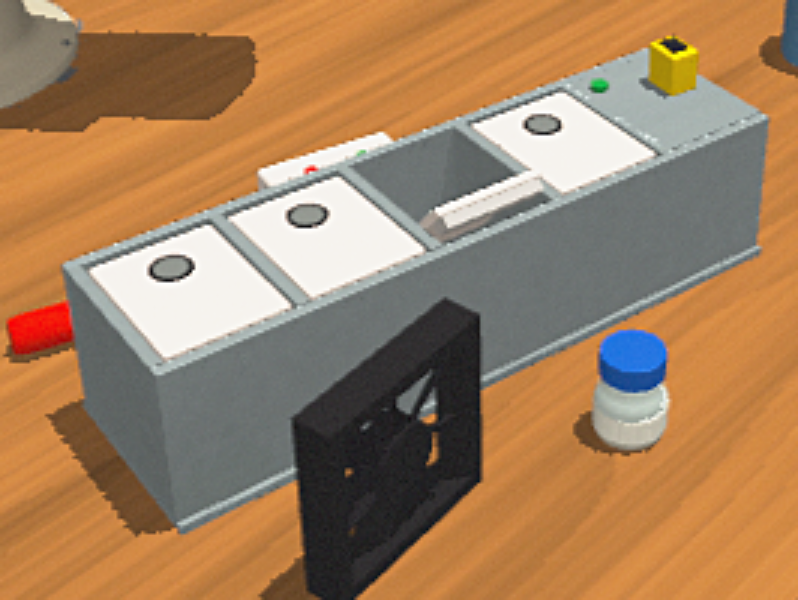

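Both views show cover 2 standing open, the other three flush, and the bystanders where they were. The depth fits give about 0.82 rad, and the far end sits at z=0.129, which corresponds to about 0.85 rad. I'll hand in now.

```bash
python3 -c "
from rig import *
close_job()"
```

```text
the job is handed in; nothing more can be done
```

Cover 2 was the free one. I pushed it down to its stop, backed the arm clear and handed the job in; the hand-in gives no verdict.

- **Finding it:** I pressed covers 4, 3 and 2 in turn with the shut fingertips. Covers 4 and 3 stopped at the surface under about 6 N, while cover 2 gave 8 mm at about 2 N. I never pressed cover 1.
- **Opening it:** cover 2 met its stop 41 mm down on a force stop set at 15 N (about 9 N read just after).
- **Last checks:** depth fits from both cameras put cover 2 at about 0.82 rad, with its raised end indicating about 0.85 rad. The threshold is 0.75 rad. The other three covers measured within 0.007 rad of shut.
- **Bystanders:** by eye in the final pictures none had moved, but I did not measure their positions. My last close-up views cut off most of the mug, though the arm never went near it.
- **Time:** the arm's clock read 14.3 s when it was clear, against the 45 s limit. None of the checks failed or disagreed.

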